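Eject the blue image drive without letting it shoot out

ROBOT

A 6-joint arm with a two-finger parallel gripper is mounted at the origin on the work surface. World frame = base frame: x ahead of the robot, y to its left, z up, the work surface at z = 0. Lengths are in m, angles in rad, forces in N, time in s.
With the tool pointing down it reaches from about 0.275 to 0.825 m from the base axis. Payload 4.9 kg.
Tool frame: the origin (TCP) lies at the very end of the fingers, on their centre line; the grasp point (between the pads) lies bot.hold_point_z behind it (bot.hold_point_z is the distance from the TCP to the grasp point, in m); z points along the fingers, y is the line along which they close (so a half turn about z gives the same grasp; the last joint's range is limited). The gripper opens to 85 mm and grips with 20 to 120 N. Pads are 22 mm wide; open, the fingers measure 114 mm over their backs; the gripper's body (76 mm by 85 mm) begins 54 mm behind the grasp point. The pads swing forward as they close: fully open they stand 13 mm farther back than shut.
Start: joints at [-0.134, 0.326, -0.193, 1.052, 0, 1.437], TCP at [0.55, 0, 0.231] pointing down, gripper open.
Joint ranges: [-2.65, 2.65], [-0.97, 1.79], [-1.3, 1.35], [-1.93, 2.1], [-1.47, 1.37], [-3.14, 3.14]. Speed limits (rad/s): [2.57, 2.57, 3.14, 3.14, 3.14, 3.14].

INTERFACE

Orientations are given as a 3x3 rotation matrix whose columns are the frame's x, y, z axes.
In Python, from cell import bot, eyes gives the robot as it stands. Calls block until the motion is done:
- bot.movep(position, orientation): joint-space move of the TCP to a pose.
- bot.movel(position, orientation=None, velocity=0.15, contact_N=None): straight line of the TCP; orientation=None keeps the orientation; velocity is the mean speed in m/s. With contact_N (N) it stops when the force on the tool has changed by that much, and returns True; else False.
- bot.movej(angles): joint-space move.
- bot.open_jaws() and bot.grab(grip_force=None): open the fingers fully, or close them until they stop; grip_force is the grip in N (None keeps the last).
- bot.pause(seconds).
- bot.ik(position, orientation): joint angles nearest the present ones, or None.
- bot.get_state(): the state.
- eyes.snapshot(name): name is "scene" or "side" or "wrist"; returns a dict with "frame" (400x640x3 uint8, red, green, blue), "fx", "fy", "cx", "cy" (pixels), "extrinsics" (4x4, takes a point from world to camera coordinates); the wrist camera has in their place "hand_eye" (4x4, takes a point from camera to tool coordinates, whose origin is the TCP and whose axes are the flange's). Camera axes: x right, y down, z forward; pixel columns grow to the right and rows downward; lengths in m; the calibration is good to about 2 mm. A picture is of the moment at which its call begins: read the wrist's pose just before it. There is no depth.
A pose or a line that the arm cannot do raises bot.MotionError and nothing moves.
- bot.hand_in(): hands the job in; it is judged then, once.
The state is a dict: "time": time; "q": joint angles; "qvel": joint speeds; "joint_efforts": joint torques, N m; "tcp_pos": TCP position; "tool_rot": TCP orientation; "contact_force": force on the tool from outside, world axes, zero at the start; "moment": the same for the moment, N m; "width": opening from 0.0 (shut) to 1.0 (fully open); "gripper_force": force on a finger pad.
Only numpy, scipy, OpenCV 4.12 (cv2) and the standard library are available. Lean on these libraries where they do the work, as an engineer would, in place of code of your own. Each camera call takes 0.05 s, during which the arm holds its last target. There are 200 camera calls.

TASK

Eject the blue drive from the drive dock: press the eject button just to the right of its bay with one finger, while the other finger stands a finger's breadth or less in front of the drive and traps it as it springs out. Then let it out slowly behind that finger until the ejector spring is spent and the drive stands about 3 cm further out, still straight in its bay, and take the hand away. Do not let it shoot out, do not lift it, and leave the grey drive latched and the things on the desk where they are.

Things in the scene. Friction and masses are not known exactly. Their poses are not given: they have to be found in the camera images.
- dock: Low black twin-bay drive dock, fixed to the desk: 150 mm deep (its x), 226 mm wide (its y), 36 mm high. Origin: centre of its underside, on the desk. Its front face, with both bay mouths and eject buttons, is at its x = -75 mm and looks along its -x (to the robot at yaw 0); its +y is the left as seen from the robot. Roof scoops 48 mm wide, 35 mm deep show each drive. The desk before the front is free.
- left_bay (a point): Middle of the left bay's mouth, in the plane of the dock's front face (dock x = -75, y = +67, z = 18 mm). The bay is 73 mm wide, its floor 10 mm and its ceiling 28 mm above the desk. Its eject button lies 56 mm to the right (dock -y).
- right_bay (a point): Middle of the right bay's mouth (dock x = -75, y = -39, z = 18 mm); the same bay, its eject button also 56 mm to its right.
- drive_blue: The drive to eject: flat blue cartridge 120 x 72 x 16 mm (its x, y, z), about 0.13 kg, in the left or right bay, axes parallel to the dock's. Origin: centre of its underside; latched, it is at dock x = -21 mm, 10 mm above the desk, the nose (60 mm along -x) 6 mm proud of the front face. Released, a spring drives it out along dock -x: 8 N, falling to 4 N at 30 mm, where the spring ends.
- drive_grey: The other drive, the same but light grey, latched in the other bay. It must stay latched.
- eject_left (a joint): Eject button of the left bay: 0 at rest, grows as it is pushed in along the dock's +x, 0.008 m at its stop. The latch lets go at about 3 to 5 mm; a drive that nothing stops then shoots right out. The button springs back (2 to 4 N; about 5 N in all while it draws the latch).
- eject_right (a joint): Eject button of the right bay, the same.
- eject_left_tip (a point): Centre of the outer end of the left bay's eject button: a white square plunger 14 x 14 mm, standing 20 mm proud of the front face when at rest, its centre 18 mm above the desk.
- eject_right_tip (a point): Centre of the outer end of the right bay's eject button, the same.
- mouse: Black computer mouse 105 x 60 x 32 mm on a blue mouse pad (190 x 230 x 3 mm) to the right. Origin: centre of its underside. Leave alone.
- syringe: Small capped plastic syringe, about 110 mm long and 32 mm wide over its flange, lying on a marble sample plate (150 x 150 x 6 mm) to the left. Origin: under its middle, at the plate's top. Leave alone.
- lens: Dark upright camera lens, 36 mm in diameter and 44 mm high, standing on the desk left of the work. Origin: centre of its underside. Leave alone.
There are look-alikes about, which are no part of the job. Several things have the shape of the drive_blue; the one meant has the colours described above. Of the things that look like the drive_grey, the larger one is meant.

How it is judged:
On the way:
1. the latch has let go and the blue drive, 3 to 28 mm further out than latched, is trapped against a finger for 0.2 s (x of drive_blue in the frame of dock between -0.0495 and -0.0245 m and contact force between the fingers and drive_blue above 0.5 N), for 0.2 s.
At the end, for the whole second after the job is handed in: the blue drive rests 22 to 48 mm further out than latched, straight and level in its bay (within 0.08 rad), the grey drive is still latched, and both eject buttons have sprung back (x of drive_blue in the frame of dock between -0.0695 and -0.0435 m and angle between the x axis of drive_blue and the x axis of dock, either way round below 0.08 rad and angle between drive_blue's own z axis and vertical below 0.08 rad and height (world z) of drive_blue between 0.007 and 0.015 m and linear speed of drive_blue below 0.02 m/s and x of drive_grey in the frame of dock above -0.027 m and value of joint each of eject_left, eject_right below 0.003 m); the robot touches nothing.
It fails at once if the blue drive shot or was pulled more than 60 mm out (x of drive_blue in the frame of dock below -0.0815 m).
It fails at once if the blue drive was lifted or tipped (height (world z) of drive_blue above 0.018 m or angle between drive_blue's own z axis and vertical above 0.15 rad).
It fails at once if the grey drive was unlatched (x of drive_grey in the frame of dock below -0.027 m).
It fails at once if the mouse, syringe or lens was moved (distance of any of mouse, syringe, lens from where it was at the start of the episode above 0.02 m).
It also fails if it takes over 38 s, if anything falls off the work surface, if the arm or the gripper's body presses on something with over 40 N, if the wrist force passes 120 N, or if a joint passes its speed limit or range.

## Working session

There is one attempt and no reset: what is moved stays moved. The work goes in short steps, each a Python script; the robot and the scene stay as the last script left them, time stands still between calls to the robot, and variables do not carry over. Pictures are saved under pics/ and viewed, at most 10 in all, crops included, and the job is handed in when it is done.

```bash
ls; mkdir -p pics; python3 - <<'E'
from cell import bot, eyes
import cv2
for n in ("scene","side"):
    s=eyes.snapshot(n); cv2.imwrite(f"pics/{n}0.png",s["frame"][:,:,::-1])
    print(n,s["fx"],s["fy"],s["cx"],s["cy"],s["extrinsics"].round(4).tolist())
s=eyes.snapshot("wrist");print(s["hand_eye"].round(4).tolist(),s["fx"]);cv2.imwrite("pics/wrist0.png",s["frame"][:,:,::-1])
print(bot.hold_point_z,bot.get_state())
E
```

```text
pics
scene 386.0877573973434 386.0877573973434 319.2670028903294 194.0154009562779 [[-0.7963, 0.6048, -0.0082, 0.4158], [0.4742, 0.6158, -0.6292, -0.1979], [-0.3755, -0.505, -0.7772, 1.2807], [0.0, 0.0, 0.0, 1.0]]
side 465.78349630688865 465.78349630688865 308.0342715755077 206.5149575340958 [[0.9396, -0.3422, -0.0053, -0.4641], [-0.2479, -0.6697, -0.7, 0.1494], [0.236, 0.6591, -0.7141, 1.2449], [0.0, 0.0, 0.0, 1.0]]
[[-0.0002, -0.9555, -0.2951, 0.0759], [1.0, -0.0001, -0.0003, 0.0002], [0.0003, -0.2951, 0.9555, -0.1419], [0.0, 0.0, 0.0, 1.0]] 276.45253522103076
0.0187 {'time': 0.15, 'q': array([-1.34193608e-01,  3.26789181e-01, -1.93340625e-01,  1.05202564e+00,
       -1.39697185e-05,  1.43658788e+00]), 'qvel': array([ 0.00052225, -0.00048078,  0.00394173,  0.00020932, -0.00084522,
       -0.0014084 ]), 'joint_efforts': array([ 1.04211274e-03, -4.43704247e+01,  2.62664723e+01,  1.04285317e-02,
       -1.23322516e-04, -3.51401161e-05]), 'tcp_pos': array([5.49553082e-01, 7.10242153e-05, 2.30678410e-01]), 'tool_rot': array([[-1.47387074e-05,  9.99999090e-01, -1.34876766e-03],
       [ 9.99999986e-01,  1.49653056e-05,  1.67993884e-04],
       [ 1.68013916e-04, -1.34876516e-03, -9.99999076e-01]]), 'contact_force': array([0.43518558, 0.67565335, 0.13324486]), 'moment': array([ 0.0548041 ,  0.01829524, -0.00040418]), 'gripper_force': 0.0, 'width': 1.0007183948142857}
```

View pics/scene0.png

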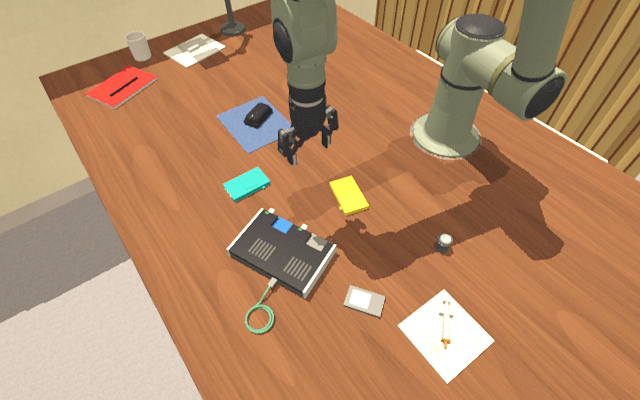

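View pics/wrist0.png

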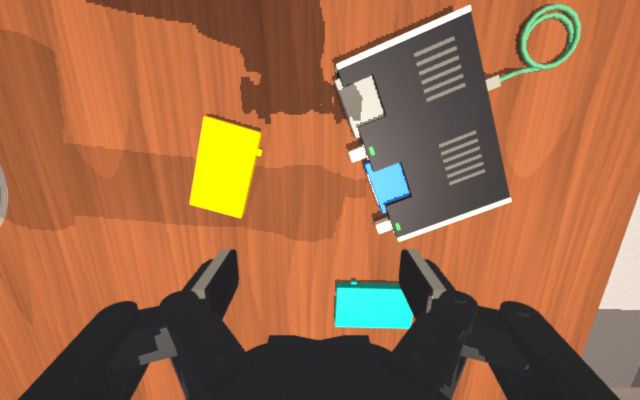

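The blue drive is in the right bay (wrist pixel ~(388,185)), with its button at ~(384,227). The grey drive is on the left at ~(360,100), with its button at (358,154). The dock is turned about +20°. I'll estimate the dock pose from its top corners in the wrist image.

View pics/side0.png

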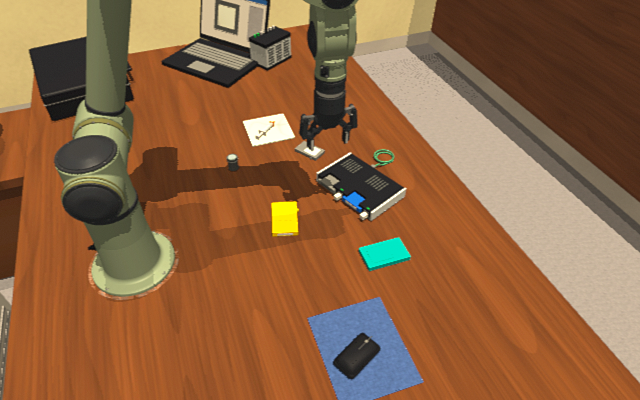

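The side view agrees: blue is in the right bay at (355,200), and the desk in front of the dock is clear. Next I'll move in front of it, high up, and take a close look.

```bash
python3 - <<'E'
from h import *
t,y=np.array([.6827,.0500]),np.radians(22.0)
bot.movep(*pose(t,y,[-.125,-.0555,.09]))
s=wrist("w1"); st=bot.get_state(); print(st["time"],st["tcp_pos"],st["contact_force"])
np.save("w1.npy",s["c2w"]); print(s["cx"],s["cy"],s["fx"])
E
```

```text
1.2833 [ 0.58804988 -0.04821032  0.09070827] [0.7236389  0.35912038 0.27820855]
318.3541136306115 200.3761064843343 276.45253522103076
```

View pics/w1.png

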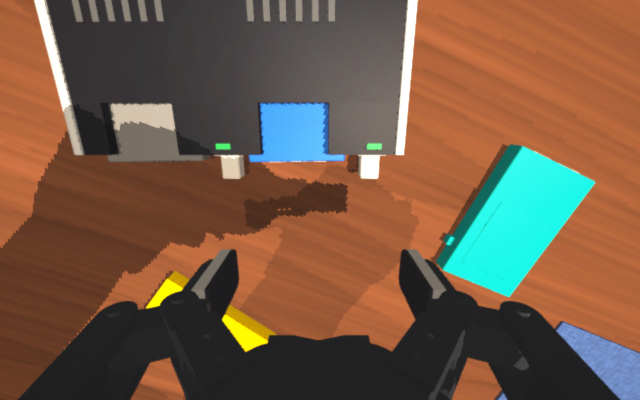

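```bash
python3 - <<'E'
import cv2,numpy as np
i=cv2.imread("pics/w1.png"); a=cv2.resize(i[140:200,200:440],None,fx=3.3,fy=3.3,interpolation=0); b=cv2.resize(i[235:335,160:480],(792,248),interpolation=0)
b=cv2.convertScaleAbs(b,alpha=2)
cv2.imwrite("pics/c1.png",np.vstack([a[:, :792],b]))
E
```

```text
(no output)
```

View pics/c1.png

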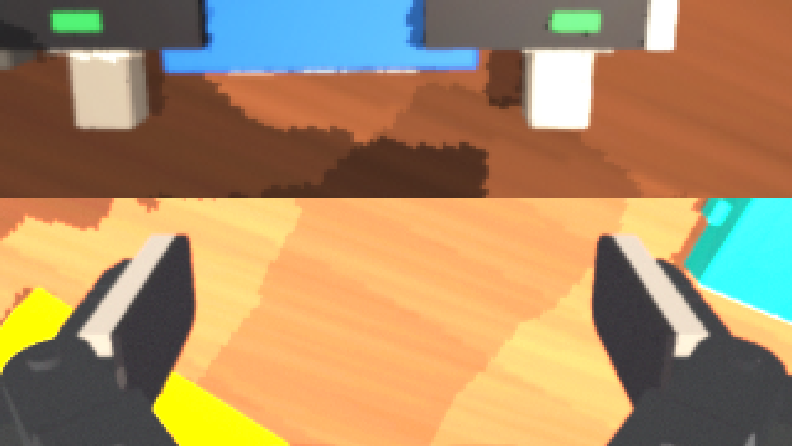

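```bash
python3 - <<'E'
from h import *
s=dict(fx=276.4525,fy=276.4525,cx=318.354,cy=200.376,c2w=np.load("w1.npy"))
y=np.radians(22.0);c,n=np.cos(y),np.sin(y); tcp=np.array([.58805,-.04821])
loc=lambda uv,z:((cast(s,uv,z)[:,:2]-tcp)@np.array([[c,-n],[n,c]])*1e3).round(1).tolist()
i=cv2.imread("pics/w1.png").astype(int)
print("dock front corners",loc([[75,154.5],[406,154]],.036))
print("buttons bottom",loc([[222.5,178.8],[241,178.8],[359.1,178.8],[379.4,178.8]],.011))
print("drive nose lower edge",loc([[249.3,161.5],[344.5,161]],.010), loc([[249.3,161.5],[344.5,161]],.026))
E
```

```text
dock front corners [[48.6, 172.6], [49.2, -61.4]]
buttons bottom [[25.5, 78.9], [25.5, 63.8], [25.6, -32.8], [25.6, -49.4]]
drive nose lower edge [[39.6, 56.2], [40.0, -20.6]] [[42.2, 52.2], [42.6, -19.0]]
```

The close look (w1) shows the blue drive's nose at columns 249–344, row 161. Its button end is at (369,179), the grey drive's button is at (232,179), and the open fingertips are at (229,250) and (408,250). The tip plates are about 8 mm thick and sit 13 mm behind the TCP. The buttons are 106 mm apart and the finger faces 85 mm apart. So the right fingertip can overlap the button by about 6 mm while the left one covers the drive's left 8 mm and misses the grey button. I'll shift 2.5 mm left, descend and check.

```bash
python3 - <<'E'
from h import *
y=np.radians(22.0); dx=np.array([np.cos(y),np.sin(y),0]); dy=np.array([-np.sin(y),np.cos(y),0])
p=np.array([.58805,-.04821,0])+.0025*dy
R=pose([0,0],y,[0,0,0])[1]
bot.movel([*p[:2],.03],R,velocity=.06)
print(bot.movel([*p[:2],-.005],R,velocity=.02,contact_N=5))
st=bot.get_state(); print(st["time"],st["tcp_pos"],st["contact_force"],(st["tcp_pos"]-p)@dx,(st["tcp_pos"]-p)@dy)
s=wrist("w2"); i=s["frame"][:,:,::-1]
sd=eyes.snapshot("side"); c=sd["frame"][130:240,280:430,::-1]
cv2.imwrite("pics/c2.png",np.hstack([i[60:,120:520],cv2.resize(c,(400,340),interpolation=2)]))
E
```

```text
False
4.3333 [ 0.58720293 -0.04589597 -0.00487791] [ 0.13005925 -0.56544614  1.43803151] 8.146150637724302e-05 -3.714662675117037e-05
```

View pics/c2.png

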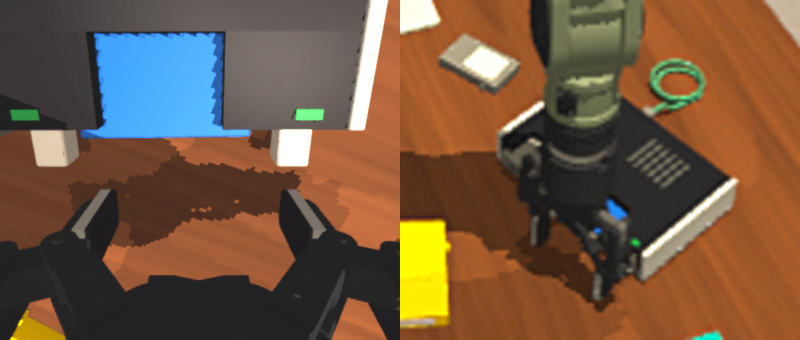

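The fingers line up: the right tip overlaps the button by about 6 mm and the left tip overlaps the drive's left edge by 6–8 mm. It clears the grey button by about 5 mm. Next I'll advance to touch, then press in small steps.

```bash
python3 - <<'E'
from h import *
y=np.radians(22.0); dx=np.array([np.cos(y),np.sin(y),0]); st=bot.get_state(); p0=np.array([.58805,-.04821,-.005])+.0025*np.array([-np.sin(y),np.cos(y),0])
F=lambda:bot.get_state()["contact_force"]@dx
X=lambda:(bot.get_state()["tcp_pos"]-p0)@dx*1e3
f0=F(); hit=bot.movel(p0+.026*dx,velocity=.012,contact_N=1.8)
print("touch",hit,X(),F()-f0,bot.get_state()["time"])
x0=X(); log=[]
for k in range(1,10):
    if not hit: break
    bot.movel(p0+(x0+k*.75)/1e3*dx,velocity=.01); bot.pause(.15)
    f=F()-f0; log.append((round(X(),2),round(f,2)))
    if f<-8: break
print(log, bot.get_state()["time"])
s=wrist("w3"); sd=eyes.snapshot("side"); c=sd["frame"][130:240,280:430,::-1]
cv2.imwrite("pics/c3.png",np.hstack([s["frame"][60:,120:520,::-1],cv2.resize(c,(400,340),interpolation=2)]))
E
```

```text
touch True 17.314790787250175 0.09346430436073155 5.8417
[(np.float64(17.54), np.float64(-1.05)), (np.float64(18.21), np.float64(-2.38)), (np.float64(19.33), np.float64(-3.3)), (np.float64(20.38), np.float64(-3.07)), (np.float64(20.51), np.float64(-5.45)), (np.float64(20.6), np.float64(-6.52)), (np.float64(20.75), np.float64(-8.21))] 8.675
```

View pics/c3.png

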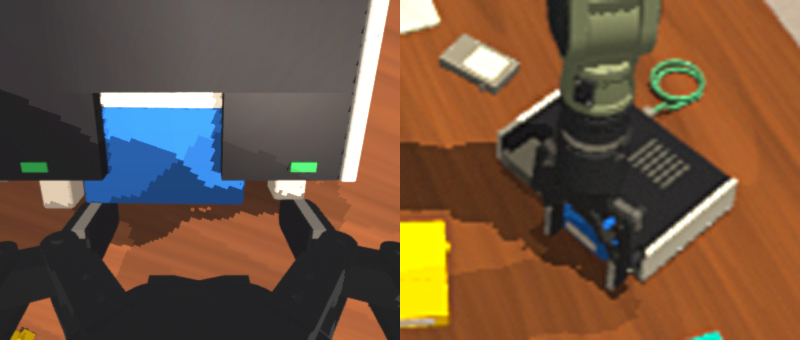

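The latch has let go: the blue drive is about 10 mm out (nose at row 203) and trapped against the left fingertip. I'll let it out slowly.

```bash
python3 - <<'E'
from h import *
y=np.radians(22.0); dx=np.array([np.cos(y),np.sin(y),0]); p0=np.array([.58805,-.04821,-.005])+.0025*np.array([-np.sin(y),np.cos(y),0])
bot.pause(.4); log=[]
for x in (18,14,10,7,4,2,0,-2,-5,-10):
    bot.movel(p0+x/1e3*dx,velocity=.01); st=bot.get_state()
    log.append((x,round((st["tcp_pos"]-p0)@dx*1e3,1),round(st["contact_force"]@dx,2)))
print(log,bot.get_state()["time"])
s=wrist("w4"); cv2.imwrite("pics/c4.png",s["frame"][:,:,::-1])
E
```

```text
[(18, np.float64(17.9), np.float64(-4.87)), (14, np.float64(13.5), np.float64(-5.16)), (10, np.float64(9.6), np.float64(-5.25)), (7, np.float64(6.8), np.float64(-5.46)), (4, np.float64(3.9), np.float64(-4.13)), (2, np.float64(3.4), np.float64(0.52)), (0, np.float64(0.2), np.float64(1.05)), (-2, np.float64(-2.1), np.float64(0.22)), (-5, np.float64(-5.1), np.float64(0.19)), (-10, np.float64(-10.0), np.float64(-0.62))] 13.9333
```

View pics/c4.png

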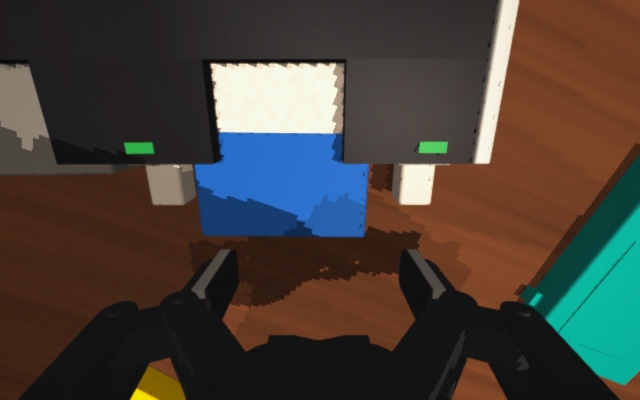

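The drive stands straight, with its nose about 36 mm proud (row 236 against button end row 205), so it's about 30 mm out. Both buttons are back at rest. I'll withdraw and hand in.

```bash
python3 - <<'E'
from h import *
y=np.radians(22.0); dx=np.array([np.cos(y),np.sin(y),0]); p0=np.array([.58805,-.04821,-.005])+.0025*np.array([-np.sin(y),np.cos(y),0])
bot.movel(p0-.02*dx,velocity=.05); bot.movel(p0-.02*dx+[0,0,.12],velocity=.1); bot.pause(.5)
s=wrist("w5"); hsv=cv2.cvtColor(s["frame"],cv2.COLOR_RGB2HSV); m=cv2.inRange(hsv,(100,120,60),(118,255,255))
n,_,S,C=cv2.connectedComponentsWithStats(m); print(S[S[:,4]>200].tolist(), bot.get_state()["time"])
print(bot.hand_in())
E
```

```text
[[0, 0, 640, 400, 251584], [256, 111, 88, 55, 4416]] 16.2333
the job is handed in; nothing more can be done
None
```

The blue drive was ejected, caught on the left finger and let out slowly to about 30 mm, straight in its bay. The grey drive looked still latched in the last picture I viewed, the hand was withdrawn clear, and I handed the job in at about 16 s; no verdict came back.

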